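Unlatch the loading tongue of the bending rig and hold it up

ROBOT

A 6-joint arm with a two-finger parallel gripper is mounted at the origin on the work surface. World frame = base frame: x ahead of the robot, y to its left, z up, the work surface at z = 0. Lengths are in mm, angles in rad, forces in N, time in s.
With the tool pointing down it reaches from about 275 to 850 mm from the base axis. Payload 5.2 kg.
Tool frame: the origin (TCP) lies at the centre of the arm's flange, where the gripper is bolted on; the fingertips stand 173 mm ahead of it and the grasp point (between the pads) lies 155 mm ahead of it; x points along the fingers, z is the direction in which the jaws open and shut, and the axes are right-handed (so a half turn about x gives the same grasp; the last joint's range is limited). The gripper opens to 85 mm and grips with 20 to 120 N. Pads are 22 mm wide; open, the fingers measure 114 mm over their backs; the gripper's body (76 mm by 85 mm) begins 54 mm behind the grasp point. The pads swing forward as they close: fully open they stand 13 mm farther back than shut.
Start: joints at [-1.461, 0.259, 1.535, -0, 1.348, -0.203], TCP at [169.269, -523.311, 404.71] pointing down, gripper open.
Joint ranges: [-3.14, 3.14], [-0.91, 2.08], [0.19, 2.58], [-1.22, 4.36], [0.22, 2.71], [-3.12, 3.12]. Speed limits (rad/s): [2.57, 2.57, 3.14, 3.14, 3.14, 3.14].

INTERFACE

Orientations are given as a rotation vector (axis times angle).
In Python, from bench import bot gives the robot as it stands. The module is installed in compiled form; this text tells all that it offers.
- The arm moves only by the shell command python3 -m handwheel 'ROWS' [FORCE]. ROWS is JSON, a list of rows, each a list of 5 numbers: the shift along the tool's x, y, z in m, then the turn about the tool's x in degrees, then the opening, from 0 (shut) to 1 (fully open). A call has 1 to 12 rows; each row shifts and turns the commanded pose from where the row before left it, along the tool's axes as they then stand; what a row does not reach is not made up. A row lasts 1/12 s, in which the tool goes at most 41.7 mm and 7.16 degrees, less where a joint would pass 70% of its speed; a pose out of reach is approached as far as the arm can. A call with a gripper value outside its range is refused whole. The fingers move at their own pace and stop on an object; FORCE is the grip in N (left out, the last holds). Time passes only in rows, so rows that do not move let the fingers close. It gives the time, the measured TCP pose, the force and the opening at its end, in the units of the state.
- bot.get_state(): the state, without advancing time (a new reading comes with each control period).
- bot.camera(name): name is "scene" or "top" or "wrist"; returns the picture (400x640x3 uint8, blue, green, red); there is no depth.
- bot.camera_info(name): a dict with "intrinsics" (3x3 intrinsics, pixels), "R" (3x3) and "t" (3): a world point X has camera coordinates R X + t. Camera axes: x right, y down, z forward; pixel columns grow to the right and rows downward; lengths in mm; the calibration is good to about 2 mm. The wrist camera is an equidistant fisheye: a pixel r from the principal point sees the ray r / f radians off the axis. A picture is of the moment at which its call begins: read the wrist's pose just before it. camera_info takes no time and is no camera call; for the wrist camera it gives the pose at the moment of the call.
- bot.finish_job(): hands the job in, once; it reports no verdict.
The state is a dict: "time": time; "q": joint angles; "joint_velocities": joint speeds; "joint_torque": joint torques, N m; "eef_pos": TCP position; "ee_rot": TCP orientation; "contact_force": force on the tool from outside, world axes, zero at the start; "torque": the same for the moment, N m; "width": opening from 0.0 (shut) to 1.0 (fully open).
Only numpy, scipy, OpenCV 4.12 (cv2) and the standard library are available. Lean on these libraries where they do the work, as an engineer would, in place of code of your own. Each camera call takes 0.05 s, during which the arm holds its last target.

TASK

A mortar prism has been broken in the small bending rig and its halves must come out. Pull the rig's spring latch sideways until you feel it come up against its stop, then, keeping it pulled, lift the loading tongue off its ball and finish while holding it raised and still, with the coupler about 90 mm higher than where it sat. Do not let go at the end, and leave the two prism halves and the other things on the table where they are.

Things in the scene. Friction and masses are not known exactly. Their poses are not given: they have to be found in the camera images.
- rig: The bending rig, bolted down: steel base plate 360 x 180 x 15 mm, a ball mount near one end, a hinge at the other, the broken prism across its middle. Origin on the table top straight under the ball (44 mm diameter, centre 85 mm up); x runs level along the tongue from ball to hinge, y level at right angles, z up. The latch is pulled towards the rig's -y.
- latch_grip (a point): Grip point on the latch handle, an upright steel tab 14 mm thick (along rig y), 28 mm wide (x), standing 56 mm above the bolt; its top is 196 mm above the table. The point is on its centre line 21 mm below the top, at rig x = 0, y = -55 mm when latched. Axes as the rig's, tilting with the tongue. Beside it the bolt's top (140 mm up) is the highest thing. Lifting the tab lifts the tongue.
- latch (a joint): Pull of the latch bolt in m: 0 = home under the staple, 0.024 = against its stop. It slides along the rig's -y. A spring pushes it home: 4 N at the start of the pull, 10 N at the stop, where the force then rises steeply. It clears the staple from 0.018 on; below that the tongue cannot rise. Let go, it springs back.
- tongue (a joint): Angle of the tongue about its hinge, in rad: 0 = down on the ball, growing as it is lifted, free up to 0.9. Turning is right-handed about the rig's +y. It falls back if let go. Tongue with latch weighs 0.5 to 1 kg, about half of it felt at the coupler.
- hinge_axis (a point): The middle of the tongue's hinge axis, which runs along the rig's y; 240 mm from the ball along the rig's x, 100 mm above the table.
- staple (a point): Centre of the fixed steel bridge that holds the bolt, and with it the tongue, down: 56 mm long (rig x), 12 mm wide (y), 142 to 157 mm above the table, on two legs, at rig x = 0, y = +46 mm.
- coupler (a point): The middle of the coupler's open underside: the coupler is the painted steel cap, 68 x 64 mm, at the free end of the tongue, sitting over the ball. 92 mm above the table when the tongue is down, 240 mm from the hinge axis.
- half_left_center (a point): Centre of one half of the broken mortar prism, a loose 40 x 80 x 40 mm block lying across the rig under the tongue, on its +y side; leave it.
- half_right_center (a point): Centre of the other half, on the -y side; leave it.
- spanner_grip (a point): Handle of a steel spanner lying on the table beside the rig; leave it.
- weight_center (a point): Centre of a brass weight, 52 mm across and 70 mm tall, standing beside the rig; leave it.
- beaker_center (a point): Centre of an open steel cup, 76 mm across and 95 mm tall; leave it.
- brush_grip (a point): Handle of a brush lying on the table; leave it.
- hammer_grip (a point): Handle of a hammer lying on the table; leave it.

How it is judged:
By the outcome, as a careful person would: the job done as asked, in the order asked, and still so for the second after the job is handed in, while the arm keeps its last pose, push and grip.
It also fails if it takes over 35 s, if anything falls off the work surface, if the arm or the gripper's body presses on something with over 40 N, if the wrist force passes 120 N, or if a joint passes its speed limit or range.

## Working session

There is one attempt and no reset: what is moved stays moved. The work goes in short steps, Python scripts to look and compute and a shell command to move; the robot and the scene stay as the last step left them, time stands still between calls to the robot, and variables do not carry over. Pictures are saved under pics/ and viewed, and the job is handed in when it is done.

```bash
mkdir -p pics; python3 - <<'E'
from bench import bot
import cv2
s=bot.get_state();print(s)
for n in("scene","top","wrist"):
    i=bot.camera_info(n);print(n,i)
    cv2.imwrite(f"pics/{n}0.png",bot.camera(n))
E
```

```text
{'time': 0.0, 'q': array([-1.46077720e+00,  2.59343175e-01,  1.53611770e+00,  3.96706624e-06,
        1.34798325e+00, -2.02814239e-01]), 'joint_velocities': array([-1.13026307e-05, -9.18203444e-04,  5.50485601e-04,  1.40411386e-04,
        1.36486464e-03,  1.52483136e-04]), 'joint_torque': array([ 1.39033695e-03, -4.46021426e+01, -2.90572107e+01,  1.10288943e-05,
        1.17153625e-02,  5.35436953e-06]), 'eef_pos': array([ 169.25612429, -523.07384344,  403.86040518]), 'ee_rot': array([ 0.9770467 ,  1.34238397, -0.97477231]), 'contact_force': array([-0.43514282, -0.40855682,  0.10362827]), 'torque': array([-0.02068064,  0.01890567, -0.05179063]), 'width': 0.994615974645124}
scene {'intrinsics': array([[376.12733631,   0.        , 323.23561117],
       [  0.        , 376.12733631, 198.38764078],
       [  0.        ,   0.        ,   1.        ]]), 'R': array([[-0.24977529,  0.96816785, -0.01622716],
       [ 0.79513845,  0.19551444, -0.57404612],
       [-0.55260035, -0.15628537, -0.81866216]]), 't': array([ 165.90644241, -352.21085062, 1574.20792379])}
top {'intrinsics': array([[477.54267529,   0.        , 327.60469137],
       [  0.        , 477.54267529, 205.72985263],
       [  0.        ,   0.        ,   1.        ]]), 'R': array([[-0.01807812, -0.999811  , -0.00715153],
       [-0.9878697 ,  0.01896462, -0.15412265],
       [ 0.15422914,  0.00427853, -0.98802584]]), 't': array([ -16.62594106,  562.29703623, 1820.78721901])}
wrist {'intrinsics': array([[309.70691629,   0.        , 319.59552735],
       [  0.        , 309.70691629, 200.07352242],
       [  0.        ,   0.        ,   1.        ]]), 'R': array([[ 0.30764205, -0.95150036, -0.00185064],
       [-0.90094273, -0.29192007,  0.32106834],
       [-0.30603688, -0.0971068 , -0.94705422]]), 't': array([-549.5766627 ,  -41.60810096,  381.21821426])}
```

View pics/scene0.png

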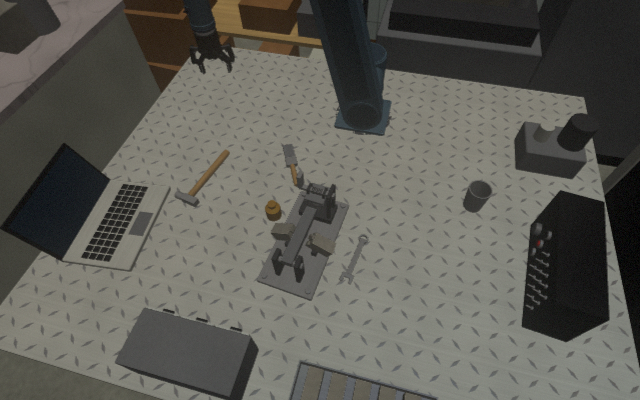

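View pics/top0.png

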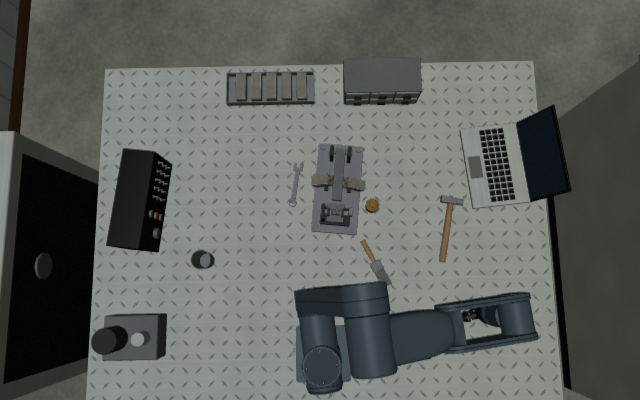

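View pics/wrist0.png

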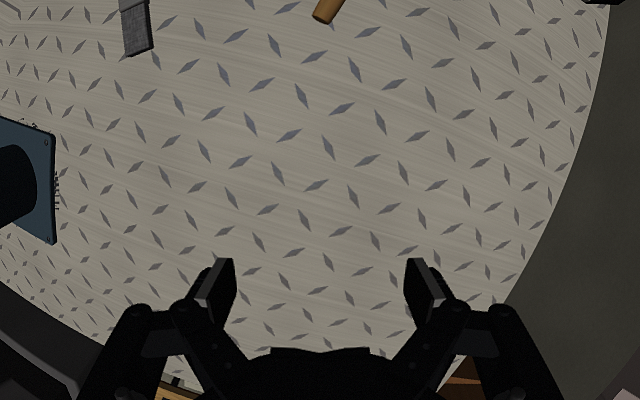

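The scene and top views show the rig with its ball end at about top (337,212), its hinge at about (341,152), the weight at (372,205), the brush at (374,262) and the spanner at (295,185). I'll zoom in on the rig.

```bash
python3 - <<'E'
import cv2
a=cv2.imread("pics/top0.png")[135:245,280:400];b=cv2.imread("pics/scene0.png")[170:305,240:380]
cv2.imwrite("pics/topz.png",cv2.convertScaleAbs(cv2.resize(a,None,fx=5.4,fy=5.4,interpolation=2),alpha=1.6))
cv2.imwrite("pics/scz.png",cv2.convertScaleAbs(cv2.resize(b,None,fx=4.4,fy=4.4,interpolation=2),alpha=1.8))
E
```

```text
(no output)
```

View pics/topz.png

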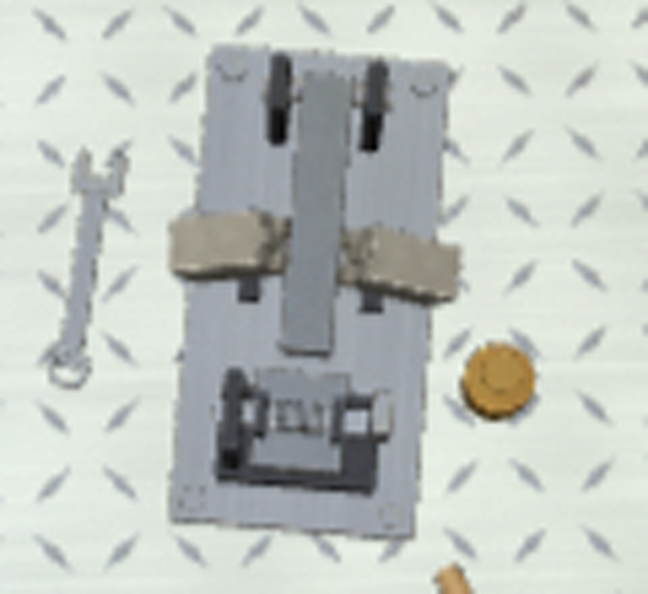

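View pics/scz.png

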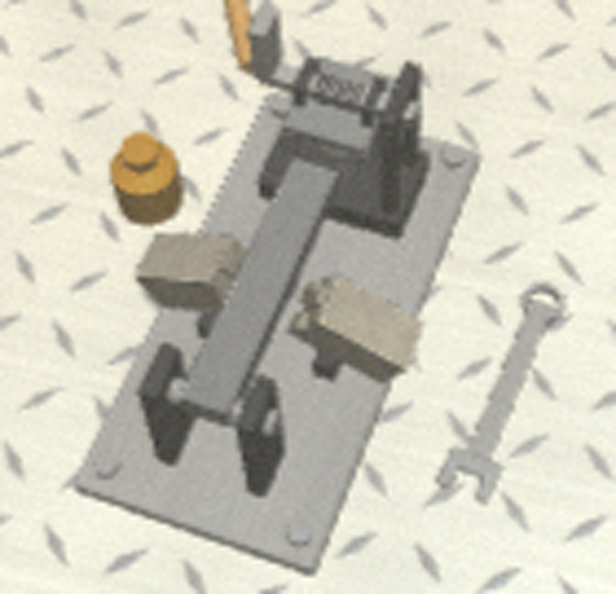

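Top zoom: plate corners at (213,47), (450,65), (413,537) and (172,522), tab top at about (382,415), staple bar at about (233,415). Scene zoom: tab at about (265,38), top edge near y=5. Next: the plate axis from its corners, and the tab from both views.

```bash
cat > h.py <<'E'
import numpy as np
from bench import bot
def ray(n,uv,info=None):
    i=info or bot.camera_info(n);K=np.array(i['intrinsics']);R=np.array(i['R']);t=np.array(i['t'])
    x=(uv[0]-K[0,2])/K[0,0];y=(uv[1]-K[1,2])/K[1,1]
    if n=="wrist":
        r=np.hypot(x,y);d=np.array([np.sin(r)*x/r,np.sin(r)*y/r,np.cos(r)])
    else: d=np.array([x,y,1.])
    d=R.T@d;return -R.T@t,d/np.linalg.norm(d)
def onz(n,uv,z,info=None):
    o,d=ray(n,uv,info);return o+d*(z-o[2])/d[2]
def tri(rs):
    A=sum(np.eye(3)-np.outer(d,d) for o,d in rs);b=sum((np.eye(3)-np.outer(d,d))@o for o,d in rs)
    X=np.linalg.solve(A,b);return X,[np.linalg.norm(np.cross(X-o,d)) for o,d in rs]
def proj(n,X,info=None):
    i=info or bot.camera_info(n);c=np.array(i['R'])@X+np.array(i['t']);K=i['intrinsics']
    if n=="wrist":
        th=np.arctan2(np.hypot(c[0],c[1]),c[2]);p=c[:2]/np.hypot(c[0],c[1])*th
    else:p=c[:2]/c[2]
    return np.array([p[0]*K[0][0]+K[0][2],p[1]*K[1][1]+K[1][2]])
E
python3 - <<'E'
from h import *
np.set_printoptions(precision=1,suppress=True)
T=lambda u,v:(280+(u+.5)/5.4-.5,135+(v+.5)/5.4-.5)
S=lambda u,v:(240+(u+.5)/4.4-.5,170+(v+.5)/4.4-.5)
ct=np.array([onz("top",T(*p),15) for p in[(213,47),(450,65),(413,537),(172,522)]])
cs=np.array([onz("scene",S(*p),15) for p in[(480,155),(316,573),(78,488)]])
print(ct,ct.mean(0));print(cs, (cs[0]+cs[2])/2)
f=(ct[0]+ct[1]-ct[2]-ct[3])[:2];print("len",np.linalg.norm(f)/2,"yaw",np.degrees(np.arctan2(f[1],f[0])))
f=(cs[1]-cs[0]);print(np.degrees(np.arctan2(f[1],f[0])),np.linalg.norm(f));f=(cs[2]-cs[1])
print("tabtop", onz("top",T(382,415),196), onz("scene",S(266,10),196), tri([ray("top",T(382,415)),ray("scene",S(266,10))]))
E
```

```text
[[ 822.7    3.1   15. ]
 [ 805.2 -174.    15. ]
 [ 451.7 -136.7   15. ]
 [ 466.    38.4   15. ]] [636.4 -67.3  15. ]
[[ 471.6   41.1   15. ]
 [ 826.7    6.4   15. ]
 [ 808.8 -169.    15. ]] [640.2 -63.9  15. ]
len 356.98629458696377 yaw -5.840438951650843
-5.586003518153423 356.8234317738981
tabtop [ 515.9 -108.6  196. ] [ 509.6 -109.7  196. ] (array([ 514.8, -108. ,  202.8]), [np.float64(0.28918605110280127), np.float64(0.2891860511028278)])
```

```bash
cat >> h.py <<'E'
from scipy.spatial.transform import Rotation as Ro
def tool():
    s=bot.get_state();return s,np.array(s['eef_pos']),Ro.from_rotvec(s['ee_rot']).as_matrix()
YAW=np.radians(-5.7);RX=np.array([np.cos(YAW),np.sin(YAW),0]);RY=np.array([-np.sin(YAW),np.cos(YAW),0])
def to(P):
    "shift in tool axes (mm) from current to put the grasp point at P"
    s,p,R=tool();g=p+155*R[:,0];return R.T@(np.array(P)-g)
E
python3 - <<'E'
from h import *
np.set_printoptions(precision=3,suppress=True)
s,p,R=tool();print(R,p+155*R[:,0])
# turn about tool x needed so tool z = +-RY
for sg in(1,-1):
    v=R.T@(sg*RY);print(sg,np.degrees(np.arctan2(-v[1],v[2])))
print(to([514,-111,260]), s['q'])
E
```

```text
[[-0.     0.951  0.308]
 [ 0.001  0.308 -0.951]
 [-1.     0.    -0.001]] [ 169.223 -522.909  249.053]
1 -156.38075592988932
-1 23.619244070110685
[ -10.394  454.79  -285.864] [-1.461  0.259  1.536  0.     1.348 -0.203]
```

```bash
python3 -m handwheel '[[-0.004,0.015,-0.009,0,1],[-0.004,0.028,-0.018,0,1],[-0.004,0.033,-0.021,0,1],[-0.004,0.033,-0.021,0,1],[-0.004,0.033,-0.021,0,1],[-0.004,0.033,-0.021,0,1],[-0.004,0.033,-0.021,0,1],[-0.004,0.033,-0.021,0,1],[-0.004,0.033,-0.021,0,1],[-0.004,0.033,-0.021,0,1],[0,0.028,-0.018,0,1],[0,0.015,-0.009,0,1]]' 40
python3 -m handwheel '[[0,0,0,4,1],[0,0,0,6,1],[0,0,0,6,1],[0,0,0,5,1],[0,0,0,2.6,1],[0,0,0,0,1]]'
python3 - <<'E'
from h import *
import cv2
np.set_printoptions(precision=3,suppress=True)
s,p,R=tool();print(s['time'],s['q'],p+155*R[:,0],R.T@RY)
print(to([514,-111,260]))
i=bot.camera_info("wrist");im=bot.camera("wrist");cv2.imwrite("pics/w1.png",cv2.convertScaleAbs(im,alpha=1.6))
np.savez("w1.npz",R=i['R'],t=i['t'])
for y in(-55,):print(proj("wrist",np.array([514,-109,196.]),i))
E
```

```text
time: 1.15
eef_pos: [435.4, -200.5, 445.3]
ee_rot: [0.975, 1.342, -0.972]
contact_force: [0.0, -0.0, -0.3]
width: 0.997
time: 1.65
eef_pos: [433.9, -203.5, 444.8]
ee_rot: [1.283, 1.161, -1.283]
contact_force: [0.5, 0.4, 0.2]
width: 1.001
1.65 [-0.672  0.104  1.628  0.     1.41   0.999] [ 433.844 -203.428  289.751] [ 0.    -0.001 -1.   ]
[ 29.777  70.518 -99.967]
[182.445 122.2  ]
```

View pics/w1.png

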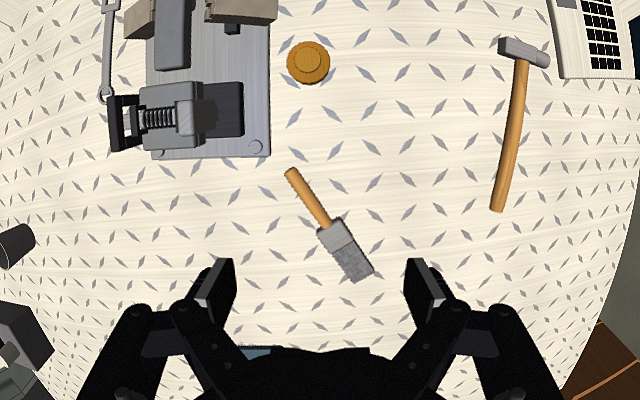

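```bash
python3 - <<'E'
import cv2
a=cv2.imread("pics/w1.png")[60:180,90:280]
cv2.imwrite("pics/w1z.png",cv2.resize(a,None,fx=4,fy=4,interpolation=2))
E
```

```text
(no output)
```

View pics/w1z.png

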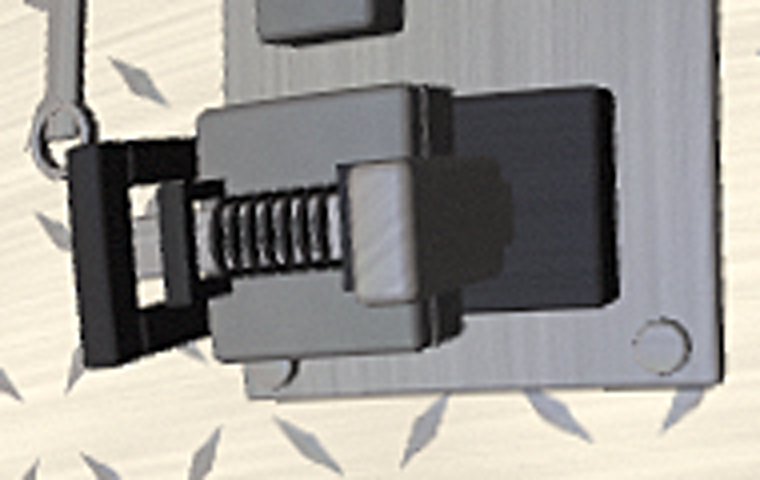

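In the zoom, the tab's top face is centred at (384,231), which is full-image (186,117.7). The staple bridge is at about (100,255).

```bash
python3 - <<'E'
from h import *
np.set_printoptions(precision=1,suppress=True)
z=np.load("w1.npz");i={'intrinsics':bot.camera_info("wrist")['intrinsics'],'R':z['R'],'t':z['t']}
W=lambda u,v:(90+(u+.5)/4-.5,60+(v+.5)/4-.5)
for p in[(384,231),(347,165),(413,160),(418,297),(358,302)]:print(onz("wrist",W(*p),196,i))
c=[onz("wrist",W(*p),157,i) for p in((75,150),(128,150),(130,362),(88,365))];print("staple",np.mean(c,0))
st=np.mean(c,0);print("tab from staple",st-101*RY)
T=(280+382.5/5.4-.5,135+415.5/5.4-.5);S=(240+266.5/4.4-.5,170+10.5/4.4-.5)
print(tri([ray("wrist",W(384,231),i),ray("top",T),ray("scene",S)]))
E
```

```text
[ 517.1 -112.3  196. ]
[ 530.8 -106.5  196. ]
[ 529.2 -120.2  196. ]
[ 503.7 -117.1  196. ]
[ 504.8 -104.4  196. ]
staple [526.  -15.8 157. ]
tab from staple [ 516.  -116.3  157. ]
(array([ 515.1, -110. ,  198.8]), [np.float64(3.8191002860849), np.float64(1.5387295516897619), np.float64(3.087411597500524)])
```

```bash
python3 - <<'E'
from h import *
print(to([516,-112,245]))
E
python3 -m handwheel '[[0,0.008,-0.010,0,1],[0,0.014,-0.020,0,1],[0.005,0.020,-0.030,0,1],[0.010,0.016,-0.022,0,1],[0.015,0.010,-0.012,0,1],[0.01,0.005,-0.005,0,1],[0.005,0,0,0,1],[0,0,0,0,1]]'
python3 - <<'E'
from h import *
import cv2
np.set_printoptions(precision=3,suppress=True)
print(to([516,-112,245]),to([516,-112,175]))
i=bot.camera_info("wrist");im=bot.camera("wrist");cv2.imwrite("pics/w2.png",cv2.convertScaleAbs(im,alpha=1.6))
np.savez("w2.npz",R=i['R'],t=i['t'])
E
```

```text
[ 44.7588554   72.85397501 -99.13112438]
time: 2.37
eef_pos: [515.9, -113.0, 398.2]
ee_rot: [1.28, 1.164, -1.283]
contact_force: [-0.6, -0.3, 0.9]
width: 0.997
[-1.792  0.561 -0.929] [68.208  0.797 -0.888]
```

View pics/w2.png

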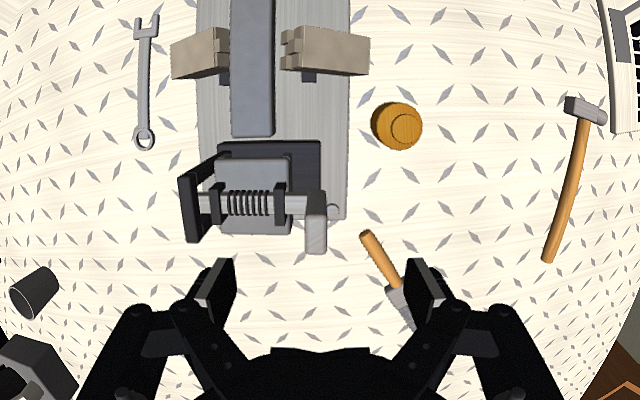

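The tab's top face spans about (305–327, 214–254), between the finger lines. I'll fit it precisely.

```bash
python3 - <<'E'
import cv2
from h import *
np.set_printoptions(precision=1,suppress=True)
a=cv2.imread("pics/w2.png")[170:280,260:380]
cv2.imwrite("pics/w2z.png",cv2.resize(a,None,fx=5,fy=5,interpolation=2))
z=np.load("w2.npz");i={'intrinsics':bot.camera_info("wrist")['intrinsics'],'R':z['R'],'t':z['t']}
print(proj("wrist",np.array([516,-112,196.]),i),proj("wrist",np.array([516,-112,175.]),i))
E
```

```text
[317.6 237.3] [317.8 223.7]
```

View pics/w2z.png

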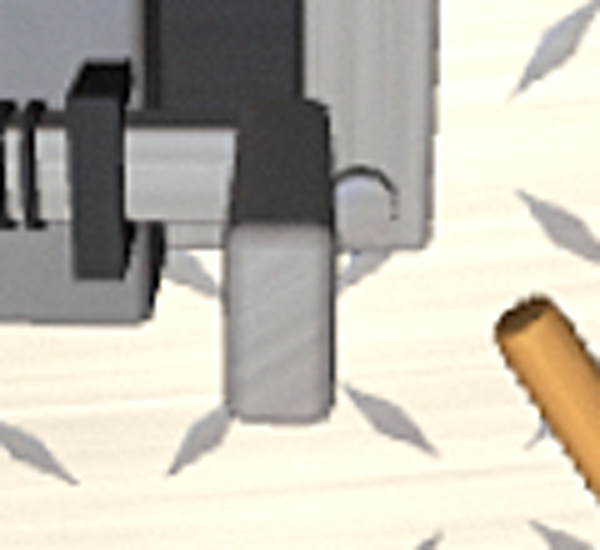

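Tab centre is at about (316,234), so (518,-111). I'll descend there with a slight bias to -y.

```bash
python3 -m handwheel '[[0.010,0.003,-0.001,0,1],[0.020,0,0,0,1],[0.020,0,0,0,1],[0.012,0,0,0,1],[0.006,0,0,0,1],[0,0,0,0,1]]'
python3 - <<'E'
from h import *
import cv2
np.set_printoptions(precision=2,suppress=True)
print(to([518,-112,175]))
i=bot.camera_info("wrist");im=bot.camera("wrist");cv2.imwrite("pics/w3.png",cv2.convertScaleAbs(im,alpha=1.6))
E
```

```text
time: 2.92
eef_pos: [518.9, -113.0, 330.6]
ee_rot: [1.282, 1.162, -1.284]
contact_force: [-1.7, 0.7, -0.2]
width: 1.001
[ 0.56 -0.69 -0.78]
```

View pics/w3.png

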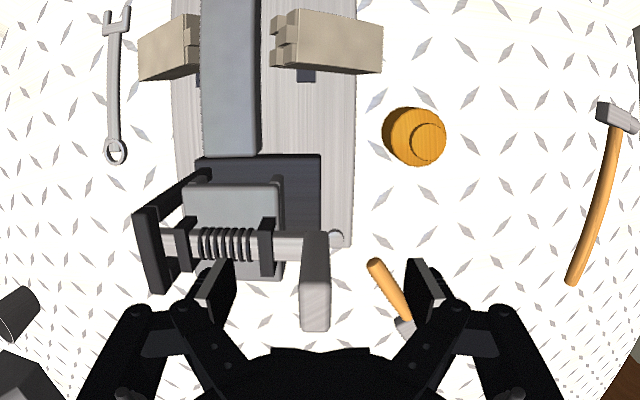

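The tab is between the pads, about 2 mm toward the +y pad, which is the safe side. Closing.

```bash
python3 -m handwheel '[[0,0,0,0,0],[0,0,0,0,0],[0,0,0,0,0],[0,0,0,0,0],[0,0,0,0,0],[0,0,0,0,0],[0,0,0,0,0],[0,0,0,0,0],[0,0,0,0,0],[0,0,0,0,0]]' 50
```

```text
time: 3.8
eef_pos: [519.6, -112.1, 332.1]
ee_rot: [1.282, 1.161, -1.281]
contact_force: [0.7, 5.2, 4.9]
width: 0.159
```

Gripped (about 13.5 mm). Pulling slowly toward rig -y (tool +z), watching the force.

```bash
python3 -m handwheel '[[0,0,0.002,0,0],[0,0,0.003,0,0],[0,0,0.003,0,0],[0,0,0.003,0,0],[0,0,0.003,0,0],[0,0,0.002,0,0],[0,0,0,0,0],[0,0,0,0,0]]'; python3 -m handwheel '[[0,0,0.002,0,0],[0,0,0.001,0,0],[0,0,0,0,0],[0,0,0,0,0]]'; python3 -m handwheel '[[0,0,0.001,0,0],[0,0,0.001,0,0],[0,0,0,0,0],[0,0,0,0,0]]'
```

```text
time: 4.47
eef_pos: [518.0, -127.5, 332.0]
ee_rot: [1.284, 1.162, -1.281]
contact_force: [0.1, 8.1, 5.7]
width: 0.158
time: 4.8
eef_pos: [517.7, -130.3, 332.0]
ee_rot: [1.284, 1.162, -1.28]
contact_force: [0.7, 8.9, 6.5]
width: 0.152
time: 5.13
eef_pos: [517.5, -132.2, 332.0]
ee_rot: [1.284, 1.162, -1.28]
contact_force: [1.6, 9.6, 5.7]
width: 0.159
```

```bash
for k in 1; do python3 -m handwheel '[[0,0,0.001,0,0],[0,0,0,0,0],[0,0,0,0,0]]';python3 -m handwheel '[[0,0,0.001,0,0],[0,0,0,0,0],[0,0,0,0,0]]';python3 -m handwheel '[[0,0,0.001,0,0],[0,0,0,0,0],[0,0,0,0,0]]'; done
```

```text
time: 5.38
eef_pos: [517.5, -133.1, 332.0]
ee_rot: [1.284, 1.162, -1.28]
contact_force: [1.6, 9.5, 5.8]
width: 0.157
time: 5.63
eef_pos: [517.4, -134.0, 332.0]
ee_rot: [1.284, 1.162, -1.28]
contact_force: [1.0, 8.9, 6.1]
width: 0.16
time: 5.88
eef_pos: [517.3, -135.0, 332.0]
ee_rot: [1.284, 1.163, -1.28]
contact_force: [1.6, 10.5, 5.3]
width: 0.159
```

```bash
python3 -m handwheel '[[0,0,0.001,0,0],[0,0,0,0,0],[0,0,0,0,0]]';python3 -m handwheel '[[0,0,0.001,0,0],[0,0,0,0,0],[0,0,0,0,0]]'
```

```text
time: 6.13
eef_pos: [517.2, -135.6, 332.0]
ee_rot: [1.285, 1.163, -1.28]
contact_force: [0.8, 12.0, 7.5]
width: 0.157
time: 6.38
eef_pos: [517.2, -135.9, 331.9]
ee_rot: [1.286, 1.164, -1.279]
contact_force: [2.6, 15.7, 6.4]
width: 0.159
```

The force now rises steeply while the motion stalls (15.7 N, 0.3 mm per mm commanded): that is the stop. One more small pull to confirm, then a first small lift along the hinge arc.

```bash
python3 -m handwheel '[[0,0,0.001,0,0],[0,0,0,0,0],[0,0,0,0,0]]';python3 -m handwheel '[[-0.003,0.001,0,0,0],[-0.003,0.001,0,0,0],[-0.006,0.002,0,0,0],[0,0,0,0,0],[0,0,0,0,0]]'
python3 - <<'E'
from bench import bot
import cv2
cv2.imwrite("pics/w4.png",cv2.convertScaleAbs(bot.camera("wrist"),alpha=1.6))
E
```

```text
time: 6.63
eef_pos: [517.1, -136.2, 331.9]
ee_rot: [1.287, 1.165, -1.278]
contact_force: [2.3, 18.3, 6.8]
width: 0.157
time: 7.05
eef_pos: [520.7, -136.5, 341.3]
ee_rot: [1.286, 1.169, -1.28]
contact_force: [5.8, 15.9, -7.5]
width: 0.156
```

View pics/w4.png

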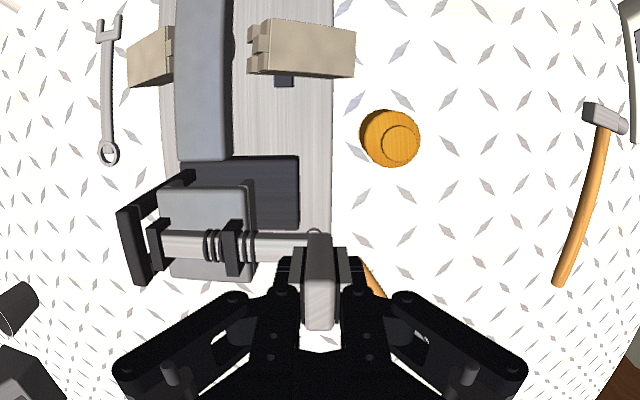

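The tab is held and the bolt is drawn to the right, out from under the staple bar at (133,245). The load has moved onto the gripper. Continuing up the arc.

```bash
python3 -m handwheel '[[-0.0058,0.0024,0,0,0],[-0.0058,0.0024,0,0,0],[-0.0057,0.0026,0,0,0],[-0.0057,0.0026,0,0,0],[0,0,0,0,0]]'; python3 -m handwheel '[[-0.0056,0.003,0,0,0],[-0.0055,0.003,0,0,0],[-0.0055,0.0032,0,0,0],[-0.0054,0.0032,0,0,0],[0,0,0,0,0]]'
python3 - <<'E'
from bench import bot
import cv2
cv2.imwrite("pics/s5.png",cv2.convertScaleAbs(cv2.resize(bot.camera("scene")[150:310,220:400],None,fx=3.6,fy=3.6),alpha=1.8))
cv2.imwrite("pics/w5.png",cv2.convertScaleAbs(bot.camera("wrist"),alpha=1.6))
E
```

```text
time: 7.52
eef_pos: [530.6, -137.6, 364.6]
ee_rot: [1.285, 1.171, -1.281]
contact_force: [3.6, 15.4, -9.1]
width: 0.158
time: 7.93
eef_pos: [542.7, -138.8, 386.4]
ee_rot: [1.284, 1.172, -1.281]
contact_force: [1.6, 14.9, -7.1]
width: 0.156
```

View pics/s5.png

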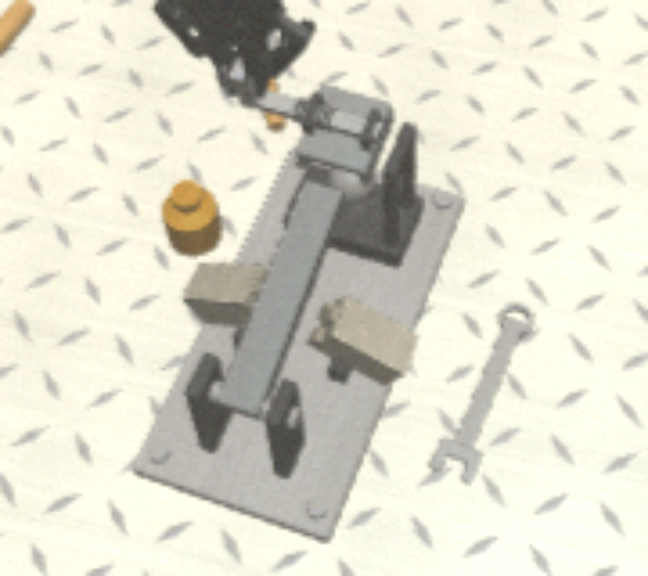

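View pics/w5.png

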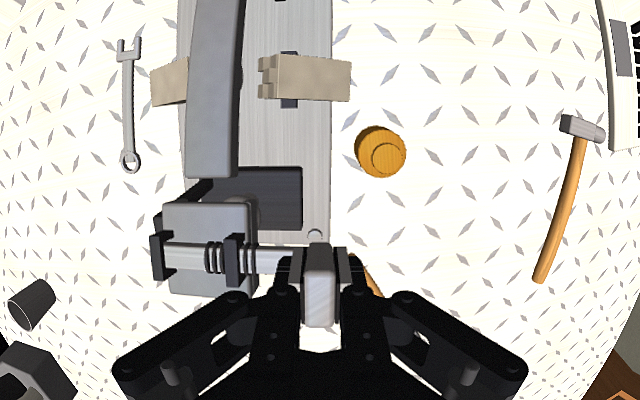

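The coupler is clear of the ball and staple, the tongue is rising with the tab, and the halves are where they were. I'll finish the arc: about 30 mm more up, 21 mm along.

```bash
python3 -m handwheel '[[-0.005,0.0033,0,0,0],[-0.005,0.0034,0,0,0],[-0.005,0.0035,0,0,0],[-0.005,0.0036,0,0,0],[-0.004,0.003,0,0,0],[-0.003,0.0022,0,0,0],[-0.001,0.001,0,0,0],[0,0,0,0,0],[0,0,0,0,0],[0,0,0,0,0],[0,0,0,0,0]]'
python3 - <<'E'
from h import *
import cv2
from scipy.optimize import brentq
s,p,R=tool();g=p[2]-155;dz=p[2]-331.9
th=brentq(lambda t:240*np.sin(t)-77*(1-np.cos(t))-dz,0,.9)
print(p,dz,"th",th,"rise",240*np.sin(th)+8*(1-np.cos(th)),"dx pred",240*(1-np.cos(th))+77*np.sin(th),"dx",(p-[517.1,-136.2,0])@RX,"dy",(p-[517.1,-136.2,0])@RY)
cv2.imwrite("pics/s6.png",cv2.convertScaleAbs(cv2.resize(bot.camera("scene")[150:310,220:400],None,fx=3.6,fy=3.6),alpha=1.8))
cv2.imwrite("pics/w6.png",cv2.convertScaleAbs(bot.camera("wrist"),alpha=1.6))
E
```

```text
time: 8.95
eef_pos: [562.2, -140.8, 413.5]
ee_rot: [1.283, 1.173, -1.282]
contact_force: [0.2, 15.6, -6.2]
width: 0.155
[ 562.17480943 -140.7981888   413.4835082 ] 81.58350820094859 th 0.3700336831557086 rise 87.3367191990476 dx pred 44.091166797717676 dx 45.30863114973101 dy -0.09863458488069177
```

View pics/s6.png

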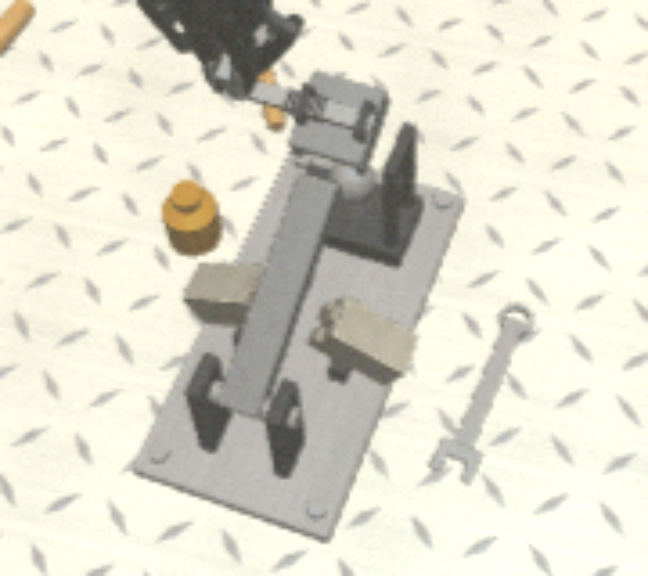

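View pics/w6.png

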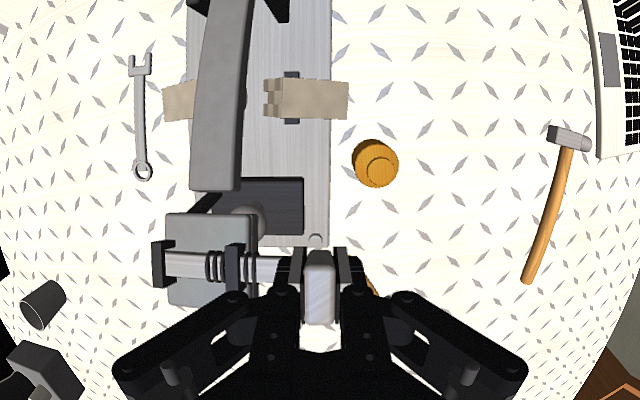

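Estimated rise is 87 mm. Adding about 3 mm, then settling.

```bash
python3 -m handwheel '[[-0.0015,0.001,0,0,0],[-0.0015,0.001,0,0,0],[0,0,0,0,0],[0,0,0,0,0],[0,0,0,0,0],[0,0,0,0,0],[0,0,0,0,0],[0,0,0,0,0]]'
python3 -m handwheel '[[0,0,0,0,0],[0,0,0,0,0],[0,0,0,0,0],[0,0,0,0,0],[0,0,0,0,0],[0,0,0,0,0]]'
python3 - <<'E'
from h import *
import cv2
from scipy.optimize import brentq
s,p,R=tool();dz=p[2]-331.9
th=brentq(lambda t:240*np.sin(t)-77*(1-np.cos(t))-dz,0,.9)
print(p,"th",th,"rise",240*np.sin(th)+8*(1-np.cos(th)),"dx",240*(1-np.cos(th))+77*np.sin(th),(p-[517.1,-136.2,0])@RX,(p-[517.1,-136.2,0])@RY,abs(s['joint_velocities']).max(),s['contact_force'])
i=bot.camera_info("wrist");im=bot.camera("wrist")
cv2.imwrite("pics/w7.png",cv2.convertScaleAbs(cv2.resize(im[200:340,140:380],None,fx=3,fy=3),alpha=1.6))
# predicted coupler/tab points at th
B=np.array([518,-111,0])+55*RY
def rig(x,y,z,t=th):
    a,b=x-240,z-100
    return B+(240+a*np.cos(t)+b*np.sin(t))*RX+y*RY+np.array([0,0,100-a*np.sin(t)+b*np.cos(t)])
for t in(th-.03,th,th+.03):print([((proj("wrist",rig(*q,t),i)-[140,200])*3).round() for q in((0,-79,196),(-14,-79,196))])
E
```

```text
time: 9.72
eef_pos: [564.3, -141.0, 416.1]
ee_rot: [1.283, 1.174, -1.282]
contact_force: [0.8, 14.6, -8.1]
width: 0.159
time: 10.22
eef_pos: [564.3, -141.0, 416.1]
ee_rot: [1.283, 1.174, -1.283]
contact_force: [1.5, 15.4, -7.5]
width: 0.156
[ 564.28411401 -141.02369396  416.1164008 ] th 0.38354738329373106 rise 90.39224595925572 dx 46.25203971993001 47.42990353371712 -0.11352914936200469 0.0011793450872937868 [ 1.4919555  15.42894603 -7.47644186]
[array([536., 286.]), array([535., 373.])]
[array([535., 281.]), array([535., 373.])]
[array([535., 272.]), array([535., 372.])]
```

View pics/w7.png

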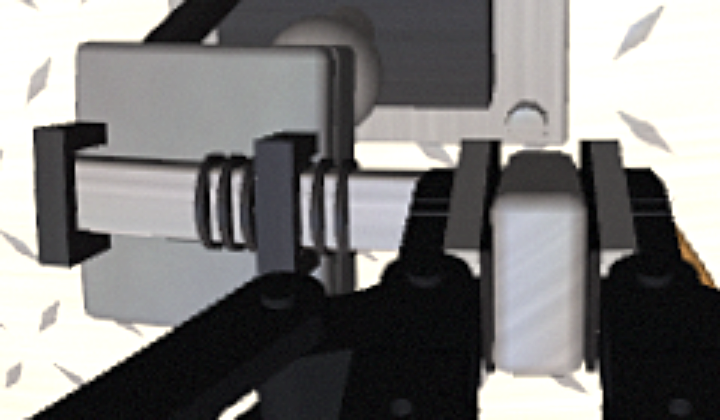

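The tab is firmly held. Its top-face centre (~283) and rear edge (373) match the rows predicted for a 90 mm rise (281 and 373). The arm is still, and the latch is still on its stop at about 15 N, so I'm handing in.

```bash
python3 -c "
from bench import bot
print(bot.finish_job())"
```

```text
the job is handed in; nothing more can be done
None
```

I pulled the latch to its stop, lifted the tongue off its ball with the latch still pulled, and handed the job in holding the coupler about 90 mm up. It took about 10 s of the 35 s allowed.

- **Latch:** I gripped the tab at 50 N and pulled along rig -y. The force followed the spring to about 10 N, then rose steeply to 18 N while the motion stalled, so it was on the stop. It stayed pulled through the lift, with sideways drift of only about 0.1 mm and 15 N still on it at the end.
- **Lift:** I followed the hinge arc. The final tongue angle is about 0.384 rad, which puts the coupler about 90 mm higher. The movement along the rig came out 1.2 mm more than predicted (47.4 against 46.3 mm). The tab's position in the last wrist picture matched the prediction to within a few pixels in a 3x enlargement.
- **Hold:** The grip is still closed and the joints were at rest (largest speed about 0.001 rad/s).
- **Other things on the table:** The prism halves, weight, spanner, brush and hammer looked undisturbed in the pictures. I judged this by eye and did not measure it. The cup was well away from the path, and I did not check it separately.

The rise is worked out from the arm's measured pose and the rig's given dimensions. I did not measure the coupler's height directly.

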